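Load a gas can into a cassette stove and lever it home

ROBOT

A 6-joint arm with a two-finger parallel gripper is mounted at the origin on the work surface. World frame = base frame: x ahead of the robot, y to its left, z up, the work surface at z = 0. Lengths are in m, angles in rad, forces in N, time in s.
With the tool pointing down it reaches from about 0.275 to 0.75 m from the base axis. Payload 10.2 kg.
Tool frame: the origin (TCP) lies between the finger pads; the fingertips stand 11 mm ahead of it and the grasp point (between the pads) lies 8 mm behind it (env.finger_overhang is the distance from the TCP to the fingertips, in m); y points along the fingers, z is the direction in which the jaws open and shut, and the axes are right-handed (so a half turn about y gives the same grasp; the last joint's range is limited). The gripper opens to 88 mm and grips with 3 to 60 N. Pads are 18 mm wide; open, the fingers measure 123 mm over their backs; the gripper's body (75 mm by 187 mm) begins 45 mm behind the grasp point.
Start: joints at [1.113, 0.313, 1.498, -0, 1.331, -0.223], TCP at [0.122, 0.511, 0.25] pointing down, gripper open.
Joint ranges: [-2.94, 2.94], [-0.97, 2.17], [0.19, 2.56], [-1.23, 4.37], [0.02, 3.11], [-2.88, 2.88]. Speed limits (rad/s): [2.39, 2.39, 3.01, 3.14, 3.14, 3.14].

INTERFACE

Orientations are given as a unit quaternion [x, y, z, w].
In Python, from bench import env, eyes, workorder gives the robot as it stands.
- The arm moves only by the tool move_arm, never from a script. Its argument "steps" is one flat list of numbers, 7 for each row, row after row: the turn, a rotation vector about the tool's x, y, z in degrees, then the shift along the tool's x, y, z in mm, then the opening in per cent of the stroke, from 0 (shut) to 100 (fully open). In form: [ax, ay, az, dx, dy, dz, grip, ax, ay, az, dx, dy, dz, grip, ...]. A call has 1 to 5 rows; each row is the pose to reach, as a shift and turn from the pose commanded when the call began, along the tool's axes at that moment; what a row does not reach only later rows make up. A row lasts 1/10 s, in which the tool goes at most 50 mm and 8.59 degrees, less where a joint would pass 70% of its speed; a pose out of reach is approached as far as the arm can. A call with a gripper value outside its range is refused whole. The fingers move at their own pace and stop on an object; "squeeze" is the grip in N (left out, the last holds). Time passes only in rows, so rows that repeat a pose let the fingers close. It gives the time, the measured TCP pose, the force and the opening at its end, in the units of the state.
- env.get_state(): the state, without advancing time (a new reading comes with each control period).
- eyes.read_camera(name): name is "side" or "top" or "wrist"; returns a dict with "img" (480x640x3 uint8, red, green, blue), "range_z" (480x640 float32, m along the optical axis (not along the pixel's ray), 0 where there is no reading), "fx", "fy", "cx", "cy" (pixels), "rvec" (rotation vector, rad) and "tvec" (3), from world to camera coordinates, as OpenCV has them. Camera axes: x right, y down, z forward; pixel columns grow to the right and rows downward; lengths in m; the calibration is good to about 2 mm. The wrist camera is an equidistant fisheye: a pixel r from the principal point sees the ray r / f radians off the axis. A picture is of the moment at which its call begins.
- workorder.finish_job(): hands the job in, once; it reports no verdict.
The state is a dict: "time_s": time; "q": joint angles; "qvel": joint speeds; "joint_torque": joint torques, N m; "tool_pos": TCP position; "orientation": TCP orientation; "contact_force": force on the tool from outside, world axes, zero at the start; "moment": the same for the moment, N m; "opening": opening from 0.0 (shut) to 1.0 (fully open).
Only numpy, scipy, OpenCV 4.12 (cv2) and the standard library are available. Lean on these libraries where they do the work, as an engineer would, in place of code of your own. Each camera call takes 0.05 s, during which the arm holds its last target. There are 200 camera calls.

TASK

Load the green gas can into the cassette stove: lay it gently in the cradle, valve end towards the brass regulator and collar notch upwards, let go, then press the red lever bar down until it goes firm, so that the can is held tight against the regulator; do not force it past that. Leave the empty orange can in the tray, and the white mug and the loose mandarin where they stand.

Things in the scene. Friction and masses are not known exactly. Their poses are not given: they have to be found in the camera images.
- can_mid (a point): Middle (on the axis, at the centre of mass) of the full green gas can with white band, 68 mm diameter, 198 mm long, 0.25-0.4 kg, lying in the tray, 26 mm free each side. x runs along it to the valve end; z is up, to the collar notch (it faces up in the tray: keep it so). Round body from x = -90 (base) to +80, dome, 40 mm collar at 92-100, stem tip at +108 mm.
- can_tip (a point): End of the green can's white valve stem (10 mm thick, 8 mm long), on the can's axis, 108 mm from can_mid.
- spent_mid (a point): Middle of the empty orange can with yellow band, same size and axes, 0.12 kg, in the other place of the tray (the two may be swapped): leave it there.
- tray: Flat wooden tray 240 x 260 mm, fixed; floor 8 mm, rims up to 20 mm high; two places side by side, 120 mm apart, each can between 7 mm high battens, its axis 42 mm above the table. Origin at the centre of the underside, z up.
- stove: Cream cassette gas stove, fixed, 275 mm deep (x) x 340 mm wide (y); origin at the centre of its underside, x from its front (lever and knob, towards the robot) to its back, z up. Burner half at y > -24 mm: housing 84 mm high, trivet to 106 mm at y = 0 to 155 mm. The open can bay is the other half, axis at y = -90 mm, floor 12 mm and outer lip 25 mm high.
- cradle: Two steel V saddles for the can, at x = -60 and +65 mm, 12 mm thick. Origin: where can_mid belongs when the can is laid in (48 mm above the table); x along the bay to the regulator, z up, as the stove. The V centres the can from 10 mm off sideways; along x 6 mm either way will do. Walls: 66 mm off on the burner side, low lip 78 mm off on the other. Over 30 N from the can is ramming.
- regulator: Brass block at the back of the bay, 60 mm wide, top at 70 mm. Origin on the can axis; axes as the stove. A 6 mm guide tongue enters the can's 15 mm wide collar notch. The stem presses on a round black sprung seat that gives 3.5 mm (3 N, rising to 17 N), then is solid; tight from 10 N, the valve breaks over 50 N. The seat's face stands up to 6 mm before or behind the origin: felt, not measured.
- lever_hinge (a point): Middle of the lever's hinge line (parallel to the stove's y), fixed on the stove 82 mm above the table, above the can's tail. The lever's two side arms are 100 mm apart, so the can goes in between them.
- grip_bar (a point): Middle, on the axis, of the lever's red grip bar: round, 14 mm thick, 104 mm long, parallel to the stove's y, 80 mm from the hinge line, in front of it and higher while open. It moves down and to the front on an arc about the hinge, and is free above, below and in front.
- lever (a joint): Lever angle, rad: 0 open (bar 46 degrees above hinge level), grows as the bar is pressed down, level at 0.80, end 1.2. Stiff: stays where left, also loaded. Square to the arm the bar needs 6-8 N to swing, its roller then pushes the can up to 25 mm to the seat, the push rises to 14 N and goes firm at 0.6 to 1.1 rad. 17 N leaves it tight, over 27 N breaks the valve.
- mug: White mug, 80 mm wide, 85 mm high, standing loose in front of the burner half, to the left; origin at the centre of its underside. Leave it.
- mandarin: Mandarin, 62 mm wide, 47 mm high, lying loose in front of the stove; origin at its underside. Leave it.

How it is judged:
On the way, in this order (a step that is already met when the one before it is completed fails the run):
1. the green can lies in the cradle, valve towards the regulator, notch up, let go of (z of can_mid in the frame of cradle between -0.005 and 0.005 m and horizontal distance between can_mid and cradle below 0.014 m and x of can_tip in the frame of cradle above 0.09 m and angle between can_mid's own z axis and vertical below 0.2 rad and contact force between the fingers and can below 0.1 N and linear speed of can below 0.02 m/s), for 0.2 s.
2. the lever is pressed down until the can is tight against the regulator (contact force between can and regulator above 10 N and value of joint lever above 0.45 rad), for 0.2 s.
At the end, for the whole second after the job is handed in: The green can lies still in the stove's cradle (its middle not more than 5 mm above its bed), notch up within 0.2 rad, its valve stem in line with the regulator within 4 mm and pressed on its seat with more than 10 N, held there by the closed lever (contact force between can and regulator above 10 N and contact force between can and lever above 5 N and x of can_tip in the frame of regulator above -0.006 m and y of can_tip in the frame of regulator between -0.004 and 0.004 m and z of can_tip in the frame of regulator between -0.004 and 0.004 m and angle between can_mid's own z axis and vertical below 0.2 rad and linear speed of can below 0.01 m/s and z of can_mid in the frame of cradle below 0.005 m); the robot touches nothing.
It fails at once if the valve is overloaded: more than 50 N between can and regulator (contact force between can and regulator above 50 N).
It fails at once if the can is rammed into the cradle with more than 30 N (contact force between can and cradle above 30 N).
It fails at once if the empty orange can is moved by more than 25 mm (distance of spent_mid from where it was at the start of the episode above 0.025 m).
It fails at once if the white mug or the mandarin is moved by more than 25 mm (distance of any of mug, mandarin from where it was at the start of the episode above 0.025 m).
It also fails if it takes over 67 s, if anything falls off the work surface, if the arm or the gripper's body presses on something with over 40 N, if the wrist force passes 120 N, or if a joint passes its speed limit or range.

## Working session

There is one attempt and no reset: what is moved stays moved. The work goes in short steps, Python scripts to look and compute and a tool call to move; the robot and the scene stay as the last step left them, time stands still between calls to the robot, and variables do not carry over. Pictures are saved under pics/ and viewed, about 8 in all and at most 12, crops included, and the job is handed in when it is done.

Besides the shell and the picture viewer there is one more tool, called in YAML: its name, and indented under it one key for each argument. move_arm: Moves the arm, as the interface text tells. Its arguments: {"type":"object","properties":{"steps":{"type":"array","items":{"type":"number"}},"squeeze":{"type":"number"}},"required":["steps"]}

```bash
ls; mkdir -p pics; cat > h.py <<'E'
import numpy as np, cv2
from scipy.spatial.transform import Rotation as R
from bench import env, eyes, workorder
def cam(n):
    c=eyes.read_camera(n); np.savez('%s.npz'%n,**{k:np.asarray(v) for k,v in c.items()}); return c
def load(n): return dict(np.load('%s.npz'%n))
def cloud(c):
    Z=c['range_z']; v,u=np.indices(Z.shape); 
    P=np.stack([(u-c['cx'])/c['fx']*Z,(v-c['cy'])/c['fy']*Z,Z],-1)
    Rm=R.from_rotvec(np.ravel(c['rvec'])).as_matrix()
    W=(P-np.ravel(c['tvec']))@Rm
    W[Z<=0]=np.nan
    return W
def save(c,f,box=None,s=1):
    im=c['img'][...,::-1]
    if box: x0,y0,x1,y1=box; im=im[y0:y1,x0:x1]
    cv2.imwrite('pics/'+f,cv2.resize(im,None,fx=s,fy=s,interpolation=cv2.INTER_CUBIC))
E
python3 - <<'E'
from h import *
for n in('top','side'):
    c=cam(n); save(c,n+'0.png'); print(n,c['fx'],np.ravel(c['tvec']),np.ravel(c['rvec']))
s=env.get_state();print(s)
E
```

```text
pics
top 520.4076332799826 [-0.05787808  0.5943151   1.30453595] [ 2.16981182 -2.11649732  0.12820259]
side 624.4130771373234 [-0.56367275  0.15545683  1.16420972] [ 2.36340144 -0.3573124   0.16472442]
{'time_s': 0.1, 'q': array([ 1.11262092e+00,  3.13399116e-01,  1.49832239e+00, -8.80332212e-06,
        1.33099195e+00, -2.23379150e-01]), 'qvel': array([ 1.20143952e-03, -1.02965397e-03, -2.98429379e-03, -6.93771587e-05,
       -9.57154387e-04, -7.63951742e-04]), 'joint_torque': array([ 2.89511285e-03, -4.02811682e+01, -2.52640754e+01,  6.95400056e-02,
        3.43240611e-02, -5.55084955e-05]), 'tool_pos': array([0.12205405, 0.51041634, 0.24923027]), 'orientation': array([ 0.70261405, -0.0829513 ,  0.08269212, -0.70186508]), 'contact_force': array([-0.0256172 , -0.30099946, -0.04329536]), 'moment': array([ 0.00524819, -0.06643551, -0.04730054]), 'opening': 0.9976922544757124}
```

View pics/top0.png

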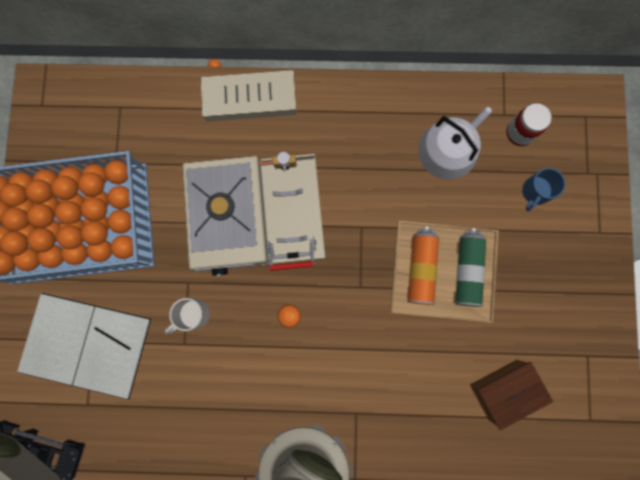

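View pics/side0.png

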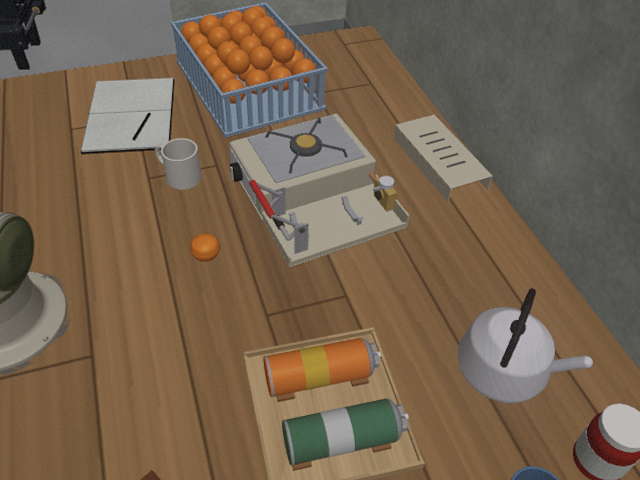

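The top view shows the green can at (471,268) with its valve up-image, the orange can at (425,268) and the bay axis around column 291. The lever bar is at (291,266), the mug at (188,313) and the mandarin at (289,316). The side view agrees. Next I'll measure from the point clouds.

```bash
cat > m.py <<'E'
from h import *
from scipy.optimize import least_squares
def seg(n,lo,hi,box):
    c=load(n); W=cloud(c); hsv=cv2.cvtColor(c['img'],cv2.COLOR_RGB2HSV)
    m=cv2.inRange(hsv,lo,hi)>0; b=np.zeros_like(m); b[box[1]:box[3],box[0]:box[2]]=1
    return W[m&b&np.isfinite(W[...,0])]
def cyl(P,r,h):  # axis horizontal at height free
    c0=np.median(P,0)
    d=np.linalg.svd((P-P.mean(0))[:,:2],full_matrices=False)[2][0]; d=d*np.sign(d[0])
    f=lambda p:np.hypot((P[:,0]-c0[0])*-np.sin(p[1])+(P[:,1]-c0[1])*np.cos(p[1])-p[0],P[:,2]-p[2])-r
    s=least_squares(f,[0,np.arctan2(d[1],d[0]),h],loss='soft_l1',f_scale=.002)
    o,a,z=s.x; u=np.array([np.cos(a),np.sin(a)]);nn=np.array([-u[1],u[0]])
    t=(P[:,:2]-c0[:2])@u
    return c0[:2]+nn*o,u,a,z,np.percentile(t,[0.5,2,98,99.5]),np.abs(s.fun).mean()
def rep(nm,P,r,h):
    c,u,a,z,t,e=cyl(P,r,h); print(nm,len(P),'pt',c,'ang',np.degrees(a),'z',z,'res',e,'ends',(c+u*t[0]).round(4),(c+u*t[-1]).round(4),t.round(4))
E
python3 - <<'E'
from m import *
for n,b1,b2 in(('top',(450,220,495,320),(408,220,442,320)),('side',(275,390,415,470),(260,330,385,400))):
    rep(n+' green',seg(n,(40,60,20),(95,255,255),b1),.034,.042)
    rep(n+' orange',seg(n,(3,120,80),(35,255,255),b2),.034,.042)
for n,b in(('top',(260,250,325,280)),('side',(235,170,300,240))):
    P=seg(n,(0,150,60),(4,255,255),b); P=np.r_[P,seg(n,(174,150,60),(180,255,255),b)]
    d=np.linalg.svd(P-P.mean(0),full_matrices=False)[2][0]; t=(P-P.mean(0))@d
    print(n,'bar',len(P),np.median(P,0),P.mean(0)+d*t.min(),P.mean(0)+d*t.max(),np.degrees(np.arctan2(d[1],d[0])))
for n in('top','side'):
    W=cloud(load(n)); 
    for nm,(u,v) in ({'stove':[0,0]}.items() if 0 else []): pass
W=cloud(load('top')); 
for uv in [(186,163),(258,158),(263,265),(191,268),(316,157),(323,258),(245,178),(247,235),(195,185),(195,235),(284,158),(289,193),(291,240),(188,313),(289,316),(220,205)]:
    print(uv,W[uv[1],uv[0]].round(4))
c=load('top');save(c,'bay.png',(180,145,335,285),5)
E
```

```text
top green 1160 pt [ 0.5376018  -0.41334359] ang -4.3496734635629295 z 0.04157563480591779 res 0.00184340054556172 ends [ 0.4369 -0.4057] [ 0.5955 -0.4177] [-0.101  -0.0992  0.0563  0.0581]
top orange 1997 pt [ 0.51579705 -0.29167577] ang -4.45411374233853 z 0.04082236680487774 res 0.0036420785887841876 ends [ 0.3907 -0.2819] [ 0.6533 -0.3024] [-0.1255 -0.122   0.1349  0.1379]
side green 3424 pt [ 0.53286156 -0.41450124] ang -4.2148801461845276 z 0.04080433157897475 res 0.0013279089216971663 ends [ 0.4272 -0.4067] [ 0.5944 -0.419 ] [-0.106  -0.1056  0.0598  0.0617]
side orange 5213 pt [ 0.51015488 -0.29142793] ang -4.400348227405437 z 0.04032678230022534 res 0.013275409661838069 ends [ 0.429  -0.2852] [ 0.6546 -0.3025] [-0.0814 -0.0807  0.136   0.1449]
top bar 228 [0.51063547 0.03598027 0.14246278] [ 0.51680663 -0.01376634  0.14196719] [0.50417175 0.08818068 0.14268958] 97.06496979828788
side bar 249 [0.50714236 0.03210195 0.14124964] [ 0.51283288 -0.01702799  0.14213318] [0.4927114  0.15631863 0.13724783] 96.6210680725348
(186, 163) [0.771  0.3193 0.0831]
(258, 158) [ 8.125e-01  1.484e-01 -8.000e-04]
(263, 265) [0.5206 0.1217 0.0044]
(191, 268) [0.5026 0.2902 0.0821]
(316, 157) [ 8.187e-01 -9.600e-03 -6.000e-04]
(323, 258) [ 0.542  -0.0363  0.015 ]
(245, 178) [0.7338 0.1652 0.0879]
(247, 235) [0.5884 0.1537 0.0858]
(195, 185) [0.7088 0.2866 0.1051]
(195, 235) [0.5847 0.2832 0.0897]
(284, 158) [0.7896 0.0686 0.0829]
(289, 193) [0.7142 0.0591 0.0125]
(291, 240) [0.5867 0.0487 0.0207]
(188, 313) [0.3903 0.3129 0.0027]
(289, 316) [0.3902 0.0447 0.0464]
(220, 205) [0.659  0.2206 0.1072]
```

View pics/bay.png

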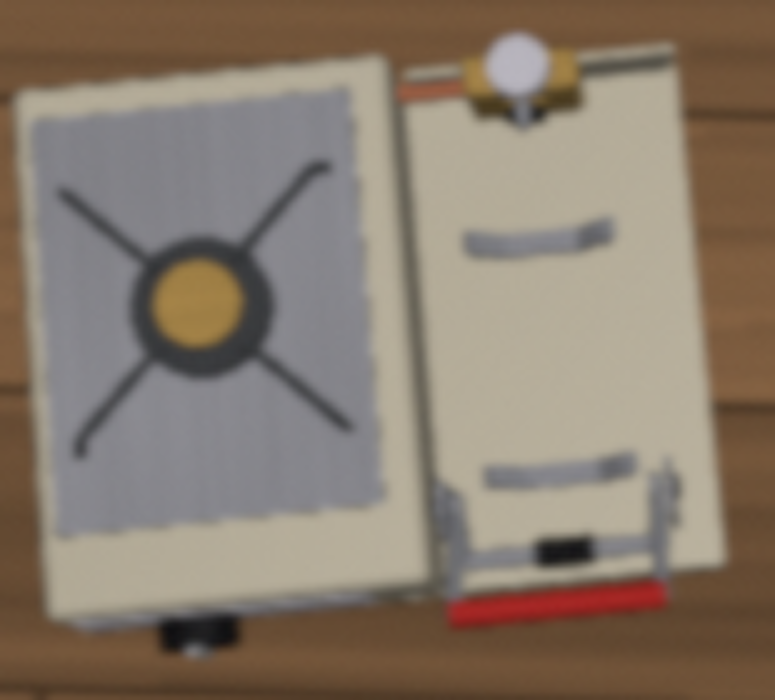

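The crop shows the two saddles at about (540,240) and (560,472), the seat at (523,115) and the red bar from (450,612) to (665,592). The trivet arms end near (325,168) and (350,430) on the bay side. I'll fit the stove pose from the depth data.

```bash
python3 - <<'E'
from m import *
def L(W,box): 
    b=W[box[1]:box[3],box[0]:box[2]].reshape(-1,3); return b[np.isfinite(b[:,0])]
T=L(cloud(load('top')),(175,140,335,280)); S=L(cloud(load('side')),(225,105,420,275))
for n,P in(('top',T),('side',S)):
    H=P[(P[:,2]>.08)&(P[:,2]<.089)&(P[:,1]>.12)]
    r=cv2.minAreaRect((H[:,:2]*1000).astype(np.float32)); print(n,'housing',r,cv2.boxPoints(r).round(1).tolist())
# stove frame hypothesis
    a=np.radians(7.0 if 0 else 0)
# saddles in stove frame guess yaw from bar
    yaw=np.radians(6.8); u=np.array([np.cos(yaw),np.sin(yaw)]); v=np.array([-u[1],u[0]])
    x=P[:,:2]@u; y=P[:,:2]@v
    F=(P[:,2]>.016)&(P[:,2]<.045)&(P[:,1]<.13)
    hs=np.histogram(x[F],bins=np.arange(.48,.84,.006)); print([(round(b,3),int(k)) for b,k in zip(hs[1],hs[0]) if k])
    G=P[(P[:,2]>.05)&(P[:,2]<.09)&(P[:,1]<.125)&(x>.7)]; 
    if len(G): print('reg',G.mean(0), (G[:,:2]@u).min(),np.percentile(G[:,:2]@v,[2,98]))
    Q=P[(P[:,2]>.006)&(P[:,2]<.016)&(P[:,1]<.14)]
    print('floor y',np.percentile(Q[:,:2]@v,[1,99]),'x',np.percentile(Q[:,:2]@u,[1,99]))
    Lp=P[(P[:,2]>.02)&(P[:,2]<.029)&((P[:,:2]@v)<-.085)]
    if len(Lp)>5: l=cv2.fitLine(Lp[:,:2].astype(np.float32),cv2.DIST_HUBER,0,.01,.01).ravel(); print('lip',len(Lp),np.degrees(np.arctan2(l[1],l[0])),l,np.percentile(Lp[:,:2]@v,[1,50,99]))
E
```

```text
top housing ((647.5155029296875, 218.31033325195312), (274.38653564453125, 193.22451782226562), 7.114693641662598) [[499.3999938964844, 297.20001220703125], [523.2999877929688, 105.4000015258789], [795.5999755859375, 139.39999389648438], [771.7000122070312, 331.20001220703125]]
[(np.float64(0.528), 63), (np.float64(0.534), 67), (np.float64(0.54), 9), (np.float64(0.546), 6), (np.float64(0.552), 8), (np.float64(0.558), 10), (np.float64(0.564), 6), (np.float64(0.57), 6), (np.float64(0.576), 8), (np.float64(0.582), 57), (np.float64(0.588), 75), (np.float64(0.594), 37), (np.float64(0.6), 9), (np.float64(0.606), 12), (np.float64(0.612), 13), (np.float64(0.618), 10), (np.float64(0.624), 13), (np.float64(0.63), 16), (np.float64(0.636), 15), (np.float64(0.642), 8), (np.float64(0.648), 15), (np.float64(0.654), 15), (np.float64(0.66), 19), (np.float64(0.666), 15), (np.float64(0.672), 10), (np.float64(0.678), 10), (np.float64(0.684), 12), (np.float64(0.69), 15), (np.float64(0.696), 11), (np.float64(0.702), 12), (np.float64(0.708), 68), (np.float64(0.714), 77), (np.float64(0.72), 25), (np.float64
[... 1562 characters left out ...]
33), (np.float64(0.702), 64), (np.float64(0.708), 107), (np.float64(0.714), 92), (np.float64(0.72), 30), (np.float64(0.726), 27), (np.float64(0.732), 16), (np.float64(0.738), 24), (np.float64(0.744), 16), (np.float64(0.75), 10), (np.float64(0.756), 10), (np.float64(0.762), 8), (np.float64(0.768), 22), (np.float64(0.774), 20), (np.float64(0.78), 86), (np.float64(0.786), 28), (np.float64(0.792), 25), (np.float64(0.798), 150), (np.float64(0.804), 45)]
reg [0.77993763 0.06762081 0.06766615] 0.700683426563073 [-0.05321691  0.04066097]
floor y [-0.10504266  0.04594993] x [0.53097169 0.80023407]
lip 299 7.273735 [ 0.9919526   0.1266099   0.6408892  -0.02729406] [-0.10747723 -0.1030792  -0.08552425]
```

```bash
cat >> h.py <<'E'
def Rt(yaw,tilt,flip=0,pitch=0):
    """tool pointing down, jaws across axis at yaw(deg); tilt about that axis (+: +y side raised)"""
    u=np.array([np.cos(np.radians(yaw)),np.sin(np.radians(yaw)),0]); a=np.array([0,0,-1.])
    s=-1 if flip else 1
    x=s*u; M=np.c_[x,a,np.cross(x,a)]
    n=np.cross([0,0,1],u)
    return R.from_rotvec(u*np.radians(tilt))*R.from_rotvec(n*np.radians(pitch))*R.from_matrix(M)
def cmd(): # reference pose
    s=env.get_state(); return s['tool_pos'],R.from_quat(s['orientation']),s
def rel(pos,Rg,p0=None,R0=None):
    p,Rc,s=cmd(); p=p if p0 is None else np.array(p0); Rc=R0 or Rc
    return (Rc.inv()*Rg).as_rotvec(degrees=True).round(2), (Rc.inv().apply(np.array(pos)-p)*1000).round(1)
E
python3 - <<'E'
from h import *
p,Rc,s=cmd(); print(Rc.as_matrix().round(3))
for f in(0,1): print(f,rel([.52,-.4135,.25],Rt(-4.3,6,f)), rel([.52,-.4135,.25],Rt(-4.3,0,f)))
E
```

```text
[[ 0.973 -0.     0.233]
 [-0.233 -0.001  0.973]
 [-0.    -1.    -0.001]]
0 (array([ 6.05, -9.15,  0.46]), array([ 602.,   -0., -806.])) (array([ 0.06, -9.15, -0.02]), array([ 602.,   -0., -806.]))
1 (array([ -0.69, 170.62,   9.03]), array([ 602.,   -0., -806.])) (array([3.0000e-02, 1.7085e+02, 9.0000e-02]), array([ 602.,   -0., -806.]))
```

move_arm:
  steps: [6,-9.15,0.5,602,0,-806,100,6,-9.15,0.5,602,0,-806,100,6,-9.15,0.5,602,0,-806,100,6,-9.15,0.5,602,0,-806,100,6,-9.15,0.5,602,0,-806,100]

```text
time_s: 0.6
tool_pos: [0.2198, 0.2825, 0.2497]
orientation: [-0.669, 0.025, -0.027, 0.743]
contact_force: [1.7, -0.5, 0.7]
opening: 1.002
```

move_arm:
  steps: [0,0,0,351,-70,-668,100,0,0,0,351,-70,-668,100,0,0,0,351,-70,-668,100,0,0,0,351,-70,-668,100,0,0,0,351,-70,-668,100]

```text
time_s: 1.1
tool_pos: [0.3184, 0.0539, 0.2498]
orientation: [-0.669, 0.025, -0.028, 0.743]
contact_force: [0.3, -0.1, 0.2]
opening: 0.999
```

move_arm:
  steps: [0,0,0,235,-47,-447,100,0,0,0,235,-47,-447,100,0,0,0,235,-47,-447,100,0,0,0,235,-47,-447,100,0,0,0,235,-47,-447,100]

```text
time_s: 1.6
tool_pos: [0.4175, -0.1757, 0.2493]
orientation: [-0.668, 0.026, -0.028, 0.743]
contact_force: [0.4, 0.6, -0.8]
opening: 1.0
```

```bash
python3 - <<'E'
from h import *
print(cmd()[2]['tool_pos'],rel([.52,-.4135,.22],Rt(-4.3,6)))
E
```

```text
[ 0.41746859 -0.17572236  0.2493327 ] (array([-0.03, -0.04, -0.03]), array([ 120.2,    5. , -231.2]))
```

move_arm:
  steps: [0,0,0,120,5,-231,100,0,0,0,120,5,-231,100,0,0,0,120,5,-231,100,0,0,0,120,5,-231,100,0,0,0,120,5,-231,100]

```text
time_s: 2.1
tool_pos: [0.516, -0.4034, 0.2208]
orientation: [-0.668, 0.025, -0.028, 0.743]
contact_force: [0.4, -0.7, 0.4]
opening: 1.0
```

move_arm:
  steps: [0,0,0,5,0,-10,100,0,0,0,5,0,-10,100]

```text
time_s: 2.3
tool_pos: [0.5196, -0.4132, 0.2184]
orientation: [-0.668, 0.026, -0.028, 0.743]
contact_force: [0.7, 0.3, -0.5]
opening: 1.0
```

```bash
cat >> h.py <<'E'
def wcloud(c):
    Z=c['range_z']; v,u=np.indices(Z.shape); x=(u-c['cx']);y=(v-c['cy']); r=np.hypot(x,y)+1e-9
    th=np.hypot(x/c['fx'],y/c['fy']); k=np.tan(th)/r
    P=np.stack([x*k*Z,y*k*Z,Z],-1); Rm=R.from_rotvec(np.ravel(c['rvec'])).as_matrix()
    W=(P-np.ravel(c['tvec']))@Rm; W[(Z<=0)|(th>1.4)]=np.nan; return W
E
python3 - <<'E'
from h import *
from m import rep
print(cmd()[2]['tool_pos'])
c=cam('wrist'); save(c,'w1.png'); W=wcloud(c)
hsv=cv2.cvtColor(c['img'],cv2.COLOR_RGB2HSV); m=(cv2.inRange(hsv,(40,60,20),(95,255,255))>0)&np.isfinite(W[...,0])
rep('green',W[m],.034,.042)
E
```

```text
[ 0.5196451  -0.41317256  0.21841084]
green 15398 pt [ 0.4947141  -0.40935073] ang -4.214693919067676 z 0.042329414891015535 res 0.05906147422499296 ends [ 0.4292 -0.4045] [ 0.5956 -0.4168] [-0.0657 -0.0594  0.0978  0.1012]
```

View pics/w1.png

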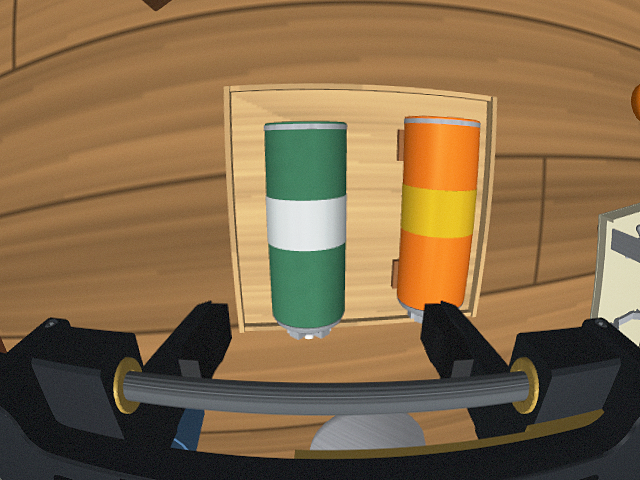

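The wrist view shows the green can left at (305,225), with its valve end at (308,335). The orange can is to the right, and both lie square in the tray.

```bash
python3 - <<'E'
from h import *
print(rel([.5155,-.412,.040],Rt(-4.3,6)))
E
```

```text
(array([-0.09, -0.03, -0.08]), array([ -3.9, 178.4, -19.4]))
```

move_arm:
  steps: [0,0,0,-4,0,-19.5,100,0,0,0,-4,50,-19.5,100,0,0,0,-4,100,-19.5,100,0,0,0,-4,140,-19.5,100,0,0,0,-4,160,-19.5,100]

```text
time_s: 2.85
tool_pos: [0.5146, -0.4115, 0.0565]
orientation: [-0.667, 0.026, -0.026, 0.744]
contact_force: [0.9, -0.5, 0.4]
opening: 0.999
```

move_arm:
  steps: [0,0,0,0,10,0,100,0,0,0,0,18,0,100,0,0,0,0,18,0,100]

```text
time_s: 3.15
tool_pos: [0.5159, -0.4121, 0.0419]
orientation: [-0.669, 0.025, -0.028, 0.743]
contact_force: [-0.1, 0.2, 0.2]
opening: 0.999
```

move_arm:
  steps: [0,0,0,0,0,0,60,0,0,0,0,0,0,60,0,0,0,0,0,0,60,0,0,0,0,0,0,60,0,0,0,0,0,0,60]
  squeeze: 25

```text
time_s: 3.65
tool_pos: [0.516, -0.4122, 0.0425]
orientation: [-0.669, 0.025, -0.028, 0.743]
contact_force: [-0.8, 3.3, 6.2]
opening: 0.766
```

move_arm:
  steps: [0,0,0,0,-20,2,60,0,0,0,0,-60,6.5,60,0,0,0,0,-110,11.5,60,0,0,0,0,-160,17,60,0,0,0,0,-190,20,60]

```text
time_s: 4.15
tool_pos: [0.516, -0.4128, 0.2366]
orientation: [-0.67, 0.024, -0.029, 0.741]
contact_force: [0.6, -0.5, -3.0]
opening: 0.764
```

```bash
python3 - <<'E'
from h import *
print(cmd()[2]['tool_pos'],cmd()[2]['contact_force'],rel([.6467,.0549,.23],Rt(7.1,6)))
c=cam('side'); save(c,'s2.png',(200,100,520,480),1.5)
c=cam('wrist'); np.savez('w2.npz',a=1)
W=wcloud(c); hsv=cv2.cvtColor(c['img'],cv2.COLOR_RGB2HSV); m=(cv2.inRange(hsv,(40,60,20),(95,255,255))>0)&np.isfinite(W[...,0])
save(c,'w2.png')
P=W[m]; P=P[np.linalg.norm(P-cmd()[0],axis=1)<.15]; p,Rc,s=cmd(); Q=Rc.inv().apply(P-p); print(np.percentile(Q,[.5,5,50,95,99.5],axis=0).round(4))
E
```

```text
[ 0.51598984 -0.4128447   0.23655696] [ 0.60880681 -0.54161537 -3.02468533] (array([  0.2 , -11.32,   1.32]), array([ 95.3,  55. , 473.1]))
[[-0.0874 -0.0968 -0.0776]
 [-0.0805 -0.0776 -0.0306]
 [-0.051  -0.0341  0.    ]
 [ 0.0294 -0.0205  0.0295]
 [ 0.0437 -0.013   0.0777]]
```

View pics/w2.png

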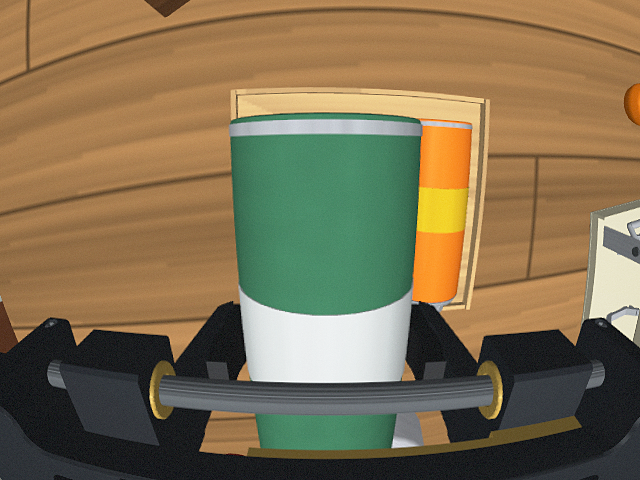

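The wrist view shows the can held centrally between the pads, with its base rim at (325,125). I'll check its pitch in the hand while moving towards the cradle.

```bash
python3 - <<'E'
from h import *
p,Rc,s=cmd(); c=load('wrist'); W=wcloud(c); P=W[np.isfinite(W[...,0])]; Q=Rc.inv().apply(P-p)
# rotate back tilt: use world-vertical around the can
k=np.hypot(Q[:,1],Q[:,2])<.045; Q=P[k]; u=np.array([np.cos(np.radians(-4.3)),np.sin(np.radians(-4.3))]); x=(Q[:,:2]-p[:2])@u
for a in np.arange(-.09,.05,.01):
    m=(x>=a)&(x<a+.01)
    if m.sum()>20: print(round(a,2),m.sum(),np.percentile(Q[m,2]-p[2],[95,99]).round(4))
E
```

```text
-0.09 5350 [0.0364 0.037 ]
-0.08 6503 [0.0362 0.0368]
-0.07 6281 [0.0363 0.0369]
-0.06 5907 [0.0363 0.0368]
-0.05 5455 [0.0364 0.0369]
-0.04 4994 [0.0364 0.037 ]
-0.03 4672 [0.0369 0.0373]
-0.02 4493 [0.0369 0.0375]
-0.01 5117 [0.0368 0.0373]
-0.0 1270 [0.032 0.034]
0.01 731 [0.037  0.0373]
0.02 1963 [0.0368 0.0373]
0.03 1483 [0.0366 0.0371]
0.04 342 [0.0301 0.032 ]
0.05 63 [0.0224 0.0238]
```

move_arm:
  steps: [0.2,-5.6,0.6,19,11,94,60,0.2,-11.3,1.3,38,22,138,60,0.2,-11.3,1.3,57,33,190,60,0.2,-11.3,1.3,67,38,235,60,0.2,-11.3,1.3,67,38,280,60]

```text
time_s: 4.75
tool_pos: [0.5947, -0.1741, 0.2196]
orientation: [-0.666, -0.039, 0.048, 0.744]
contact_force: [0.5, 0.2, -2.6]
opening: 0.762
```

```bash
python3 - <<'E'
from h import *
print(cmd()[2]['tool_pos'],cmd()[2]['contact_force'],rel([.6467,.0549,.22],Rt(7.1,6)))
E
```

```text
[ 0.59466738 -0.17412176  0.21964793] [ 0.4760816   0.15449815 -2.63772852] (array([-0.37, -0.07, -0.31]), array([ 79.8,  23.7, 219.6]))
```

move_arm:
  steps: [-0.3,0,-0.3,16,5,44,60,-0.3,0,-0.3,32,9,88,60,-0.3,0,-0.3,48,14,132,60,-0.3,0,-0.3,64,19,176,60,-0.3,0,-0.3,80,24,220,60]

```text
time_s: 5.25
tool_pos: [0.6465, 0.0551, 0.2202]
orientation: [-0.668, -0.041, 0.046, 0.742]
contact_force: [0.3, -0.2, -3.0]
opening: 0.767
```

```bash
python3 - <<'E'
from h import *
from m import *
p=cmd()[0]
print(p,rel([.6467,.0549,.12],Rt(7.1,6)))
c=cam('top'); W=cloud(c)
c2=cam('wrist'); save(c2,'w3.png'); 
P=seg('top',(40,60,20),(95,255,255),(250,130,340,300)); print(len(P)); 
u=np.array([.9923,.1236]);v=np.array([-.1236,.9923])
print(np.percentile(P[:,:2]@u,[1,99]),np.percentile(P[:,:2]@v,[1,50,99]), 'tcp',p[:2]@u,p[:2]@v)
WW=wcloud(c2); Q=WW[np.isfinite(WW[...,0])]; U=Q[:,:2]@u; V=Q[:,:2]@v
def rng(m,t): print(t,m.sum(), np.percentile(U[m],[2,50,98]).round(4),np.percentile(V[m],[2,50,98]).round(4),np.percentile(Q[m,2],[2,50,98]).round(4)) if m.sum()>20 else print(t,m.sum())
rng((Q[:,2]>.08)&(Q[:,2]<.088)&(V>.02)&(U>.52)&(U<.82),'housing')
rng((abs(Q[:,2]-.023)<.004)&(V<-.085)&(U>.5)&(V>-.15),'lip')
hsv=cv2.cvtColor(c2['img'],cv2.COLOR_RGB2HSV); m=((cv2.inRange(hsv,(0,150,60),(4,255,255))|cv2.inRange(hsv,(174,150,60),(180,255,255)))>0)
m=m[np.isfinite(WW[...,0])]; rng(m&(U<.6)&(U>.4)&(Q[:,2]>.1),'bar')
E
```

```text
[0.64648494 0.05507639 0.22023725] (array([ 0.04, -0.06,  0.  ]), array([  0.2,  99.7, -10.6]))
43
[0.61100052 0.61879754] [-0.05742076 -0.04515261 -0.02451275] tcp 0.6483144521516608 -0.025253241156971275
housing 29389 [0.5358 0.6079 0.7452] [0.0595 0.1334 0.23  ] [0.082  0.0861 0.0876]
lip 875 [0.5383 0.6218 0.7249] [-0.105  -0.1027 -0.1012] [0.0195 0.0241 0.0259]
bar 3938 [0.5052 0.5124 0.5175] [-0.0743 -0.0263  0.0237] [0.1376 0.1425 0.1446]
```

View pics/w3.png

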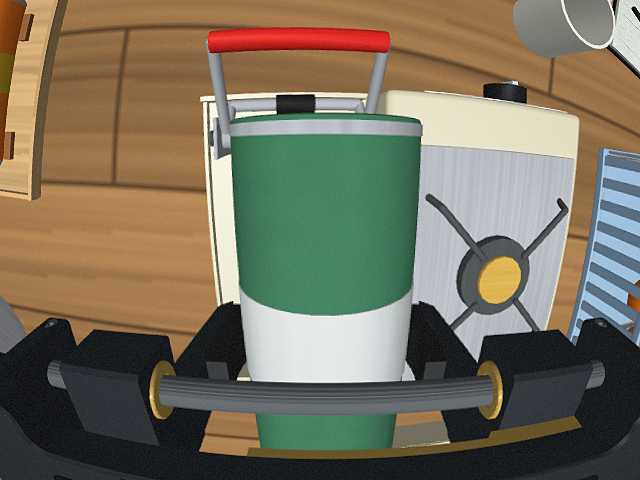

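The wrist view shows the bar at (298,40), centred over the can and aligned with it, and the roller at (295,103) in front of the can's tail. The trivet's bay-side tips are near (430,198) and (455,328), clear of the body. I'll descend.

move_arm:
  steps: [0,0,0,2.5,40,-4.2,60,0,0,0,2.5,80,-8.4,60,0,0,0,2.5,115,-12.1,60,0,0,0,2.5,140,-14.7,60,0,0,0,2.5,153,-16.1,60]

```text
time_s: 5.85
tool_pos: [0.6479, 0.053, 0.0645]
orientation: [-0.668, -0.04, 0.047, 0.742]
contact_force: [-0.7, -0.7, -3.1]
opening: 0.769
```

move_arm:
  steps: [0,0,0,0,3,-0.3,60,0,0,0,0,6,-0.6,60,0,0,0,0,8,-0.8,60,0,0,0,0,8,-0.8,60]

```text
time_s: 6.25
tool_pos: [0.6503, 0.0533, 0.0616]
orientation: [-0.668, -0.043, 0.044, 0.741]
contact_force: [0.6, 0.7, -3.5]
opening: 0.769
```

```bash
python3 - <<'E'
from h import *
p,Rc,s=cmd(); u=np.array([.9923,.1236]);v=np.array([-.1236,.9923]);print(p,p[:2]@u,p[:2]@v,s['contact_force'],rel([.6480,.0554,.047],Rt(7.1,6)),Rc.inv().apply([0,0,-1]))
c=cam('side'); save(c,'s3.png',(220,110,420,280),4)
E
```

```text
[0.65030774 0.0533432  0.06160875] 0.6518935889205093 -0.027445581869410353 [ 0.58704846  0.7328781  -3.47670027] (array([ 0.09, -0.02,  0.26]), array([-2.1, 14.8,  0.8])) [-0.00453543  0.99467708 -0.10294146]
```

View pics/s3.png

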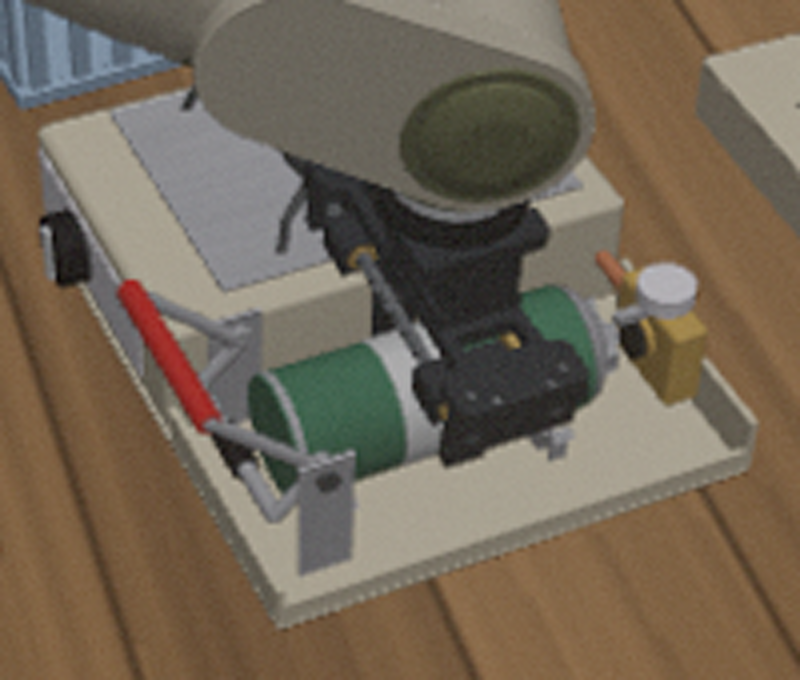

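The side crop shows the can between the lever arms, tail at (275,430), with its stem just short of the black seat at (635,335). Everything is clear, so I'll lower slowly.

move_arm:
  steps: [0,0,0,-1,2,0.5,60,0,0,0,-1,4,0.8,60,0,0,0,-1,6,1,60,0,0,0,-1,7.5,0.8,60,0,0,0,-1,9,0.8,60]

```text
time_s: 6.8
tool_pos: [0.6488, 0.055, 0.0519]
orientation: [-0.668, -0.042, 0.045, 0.741]
contact_force: [-0.4, -0.7, -3.3]
opening: 0.766
```

move_arm:
  steps: [0,0,0,0,1,0,60,0,0,0,0,1,0,60]

```text
time_s: 7.0
tool_pos: [0.6488, 0.0551, 0.0508]
orientation: [-0.668, -0.042, 0.045, 0.741]
contact_force: [-0.5, 0.9, -3.4]
opening: 0.765
```

move_arm:
  steps: [0,0,0,0,0.7,0,60,0,0,0,0,1.4,-0.1,60,0,0,0,0,2,-0.2,60,0,0,0,0,2,-0.2,60]

```text
time_s: 7.4
tool_pos: [0.6488, 0.0551, 0.049]
orientation: [-0.668, -0.042, 0.045, 0.741]
contact_force: [-0.0, 0.1, -2.9]
opening: 0.765
```

move_arm:
  steps: [0,0,0,0,0.5,0,60,0,0,0,0,1,0,60,0,0,0,0,1,0,60]

```text
time_s: 7.7
tool_pos: [0.649, 0.0555, 0.0486]
orientation: [-0.668, -0.043, 0.044, 0.741]
contact_force: [-1.5, 2.6, 3.1]
opening: 0.761
```

Contact: the wrist load went from -3 N to +3 N, so the can rests on the saddles. I'll release.

move_arm:
  steps: [0,0,0,0,0,0,90,0,0,0,0,0,0,90,0,0,0,0,0,0,90,0,0,0,0,0,0,90,0,0,0,0,0,0,90]

```text
time_s: 8.2
tool_pos: [0.6488, 0.0551, 0.048]
orientation: [-0.668, -0.042, 0.045, 0.741]
contact_force: [0.2, -0.8, -0.1]
opening: 0.901
```

move_arm:
  steps: [0,0,0,0,-15,0,90,0,0,0,0,-40,0,90,0,0,0,0,-80,0,90,0,0,0,0,-120,0,90,0,0,0,0,-160,0,90]

```text
time_s: 8.7
tool_pos: [0.6501, 0.0385, 0.2102]
orientation: [-0.668, -0.043, 0.044, 0.741]
contact_force: [0.0, -0.9, -0.4]
opening: 0.896
```

```bash
python3 - <<'E'
from h import *
from m import *
print(cmd()[2])
c=cam('wrist'); save(c,'w4.png'); WW=wcloud(c); 
u=np.array([.9923,.1236]);v=np.array([-.1236,.9923])
hsv=cv2.cvtColor(c['img'],cv2.COLOR_RGB2HSV); m=(cv2.inRange(hsv,(40,60,20),(95,255,255))>0)&np.isfinite(WW[...,0])
P=WW[m];P=P[(P[:,2]<.1)&(abs(P[:,:2]@v+.025)<.05)&(P[:,2]>.03)]; rep('green',P,.034,.048); print(np.percentile(P[:,:2]@u,[.5,99.5]),np.percentile(P[:,:2]@v,[1,99]),P[:,2].max())
m=(((cv2.inRange(hsv,(0,150,60),(4,255,255))|cv2.inRange(hsv,(174,150,60),(180,255,255)))>0))&np.isfinite(WW[...,0]); P=WW[m]; P=P[(P[:,2]>.1)&(P[:,:2]@u<.6)]
print('bar',np.percentile(P[:,:2]@u,[1,50,99]),np.percentile(P[:,:2]@v,[1,99]),np.percentile(P[:,2],[1,50,99]))
E
```

```text
{'time_s': 8.7, 'q': array([-0.15754133,  0.62834935,  1.12522154,  0.10149218,  1.41320937,
       -1.86875254]), 'qvel': array([-0.0651435 , -0.29597248, -0.55063609, -0.01912347,  0.84199502,
        0.02619881]), 'joint_torque': array([ 7.43335057e-01, -5.28300440e+01, -2.32509434e+01,  2.38130679e-01,
       -9.00236964e-01, -2.52859265e-02]), 'tool_pos': array([0.65012175, 0.03848087, 0.21015509]), 'orientation': array([-0.66838248, -0.04279357,  0.04415848,  0.74127161]), 'contact_force': array([ 0.02222766, -0.91262091, -0.43651121]), 'moment': array([-0.01097332,  0.0232393 , -0.00964369]), 'opening': 0.895842376624967}
green 12017 pt [0.61925499 0.05210587] ang 7.24345848758286 z 0.04708202431131213 res 0.0005225530565640303 ends [0.562  0.0448] [0.7289 0.066 ] [-0.0577 -0.0513  0.1078  0.1105]
[0.56325524 0.73148264] [-0.0574812   0.00580254] 0.08363587486284307
bar [0.50499567 0.5124743  0.51770288] [-0.07575088  0.02466771] [0.13690464 0.14247676 0.14502541]
```

View pics/w4.png

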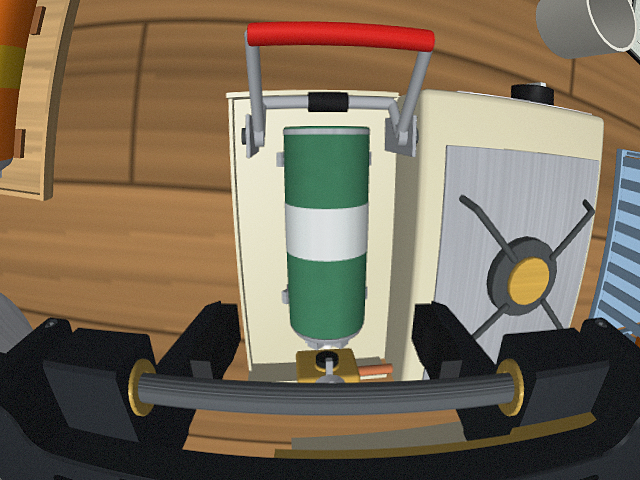

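The wrist view shows the can lying square in the cradle, its collar in front of the regulator at (325,345), with the lever open. Its axis yaw is 7.24° and its z is 0.047. Next I'll fit the bar and plan the arc for pressing.

```bash
cat > arc.py <<'E'
from h import *
u=np.array([np.cos(np.radians(7.1)),np.sin(np.radians(7.1))]);v=np.array([-u[1],u[0]])
HU,HZ,BV=.567,.082,-.0255
try: HU=float(open('hu').read())
except Exception: pass
def pose(phi,gap,pitch=None):
    pitch=np.clip(phi,-8,30) if pitch is None else pitch
    f=np.radians(phi);g=np.radians(pitch)
    b=np.array([HU-.08*np.cos(f),HZ+.08*np.sin(f)]); a=np.array([-np.sin(g),-np.cos(g)])
    t=b-a*(.018+gap); w=np.r_[u*t[0]+v*BV,t[1]]
    Rg=Rt(7.1,0,0,pitch)
    return w,Rg
E
python3 - <<'E'
from arc import *
from scipy.optimize import least_squares
c=load('wrist'); WW=wcloud(c); hsv=cv2.cvtColor(c['img'],cv2.COLOR_RGB2HSV)
m=(((cv2.inRange(hsv,(0,150,60),(4,255,255))|cv2.inRange(hsv,(174,150,60),(180,255,255)))>0))&np.isfinite(WW[...,0]); P=WW[m]; P=P[(P[:,2]>.1)&(P[:,:2]@u<.6)]
U=P[:,:2]@u; s=least_squares(lambda q:np.hypot(U-q[0],P[:,2]-q[1])-.007,[.511,.138],loss='soft_l1',f_scale=.001); print('bar',s.x,np.abs(s.fun).mean())
open('hu','w').write(str(s.x[0]+.08*np.cos(np.radians(46))))
import importlib,arc; importlib.reload(arc)
print(arc.HU, arc.pose(46,.02)[1].as_matrix().round(2).tolist())
print(arc.pose(46,.02)[0], rel(*arc.pose(46,.02)))
E
```

```text
bar [0.51079114 0.13658101] 0.0005298154944338602
0.5663638056893785 [[0.86, -0.5, -0.12], [0.11, -0.06, 0.99], [-0.5, -0.87, 0.0]]
[0.5288805  0.0401785  0.17245615] (array([-5.6 ,  1.47, 30.84]), array([-122.7,   44.9,   13.2]))
```

move_arm:
  steps: [-1.4,0.4,7.7,-30,0,0,0,-2.8,0.7,15.4,-60,0,0,0,-4.2,1.1,23.1,-90,15,5,0,-5.6,1.5,30.8,-122.7,30,13.2,0,-5.6,1.5,30.8,-122.7,44.9,13.2,0]
  squeeze: 20

```text
time_s: 9.25
tool_pos: [0.5252, 0.0422, 0.1628]
orientation: [0.691, -0.145, -0.231, -0.67]
contact_force: [0.3, 0.2, -1.3]
opening: 0.47
```

move_arm:
  steps: [0,0,0,0,0,0,0,0,0,0,0,0,0,0,0,0,0,0,0,0,0,0,0,0,0,0,0,0]

```text
time_s: 9.65
tool_pos: [0.5272, 0.041, 0.1643]
orientation: [0.691, -0.143, -0.228, -0.671]
contact_force: [0.4, -0.2, 0.6]
opening: 0.108
```

```bash
python3 - <<'E'
from arc import *
p,Rc,s=cmd();print(p,s['opening'],s['contact_force'],rel(*pose(46,.004)),rel(*pose(46,-.002)))
c=cam('side'); save(c,'s5.png',(200,80,420,280),3)
E
```

```text
[0.52717027 0.04096071 0.16431967] 0.10753344830949443 [ 0.39729817 -0.21991393  0.6109273 ] (array([-0.18,  0.06, -0.48]), array([-2.6,  8.2, -1. ])) (array([-0.18,  0.06, -0.48]), array([-2.6, 14.2, -1. ]))
```

View pics/s5.png

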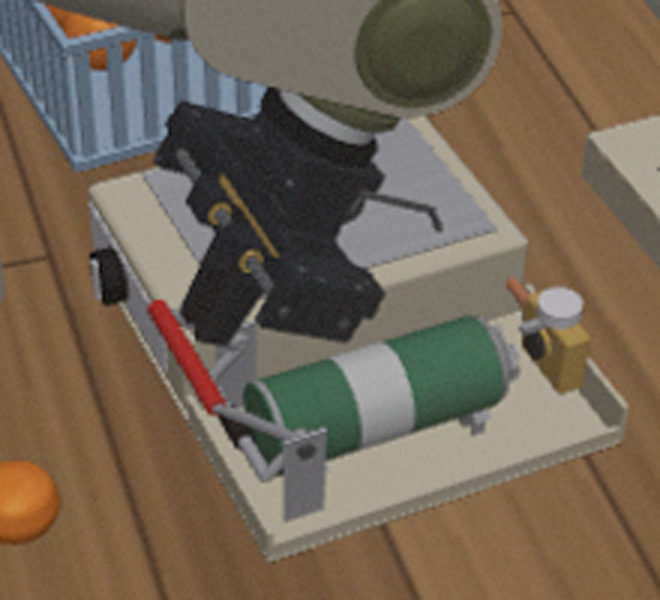

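The side crop shows the nearly closed fingers just behind and above the red bar, near (200,335), pointing at it. I'll approach to contact.

move_arm:
  steps: [0,0,-0.5,-2.6,2,-1,0,0,0,-0.5,-2.6,4,-1,0,0,0,-0.5,-2.6,6,-1,0,0,0,-0.5,-2.6,8,-1,0,0,0,-0.5,-2.6,8,-1,0]

```text
time_s: 10.2
tool_pos: [0.5202, 0.0396, 0.1576]
orientation: [0.692, -0.141, -0.226, -0.671]
contact_force: [0.3, -0.8, -0.1]
opening: 0.004
```

move_arm:
  steps: [0,0,0,0,1,0,0,0,0,0,0,2,0,0,0,0,0,0,3,0,0,0,0,0,0,3,0,0]

```text
time_s: 10.6
tool_pos: [0.5188, 0.0394, 0.1552]
orientation: [0.692, -0.141, -0.226, -0.671]
contact_force: [0.6, -0.0, -0.1]
opening: 0.007
```

```bash
cat > nxt.py <<'E'
from arc import *
import sys
p,Rc,s=cmd(); f=s['contact_force']
U=p[:2]@u; V=p[:2]@v; pitch=np.degrees(np.arctan2(-(Rc.apply([0,1,0])[:2]@u),-Rc.apply([0,1,0])[2]))
b=np.array([U,p[2]])+np.array([-np.sin(np.radians(pitch)),-np.cos(np.radians(pitch))])*.018
d=b-[HU,HZ]; ph=np.arctan2(d[1],-d[0]); 
print('U V z',U.round(4),V.round(4),p[2].round(4),'pitch',pitch.round(1),'phi',np.degrees(ph).round(1),'lever',round(np.radians(46)-ph,3),'r',np.hypot(*d).round(4),'f_u,z',(f[:2]@u).round(2),f[2].round(2),'tang',(f[:2]@u*np.sin(ph)+f[2]*np.cos(ph)).round(2))
for a in sys.argv[1:]:
    r,t=rel(*pose(float(a),0)); print(a,r.tolist(),t.tolist())
E
python3 nxt.py 45 43 41 39 37 35
```

```text
U V z 0.5197 -0.025 0.1552 pitch 30.1 phi 46.0 lever 0.0 r 0.0802 f_u,z 0.55 -0.15 tang 0.29
45 [-0.18, 0.09, -0.14] [-0.2, 1.4, -0.5]
43 [-0.18, 0.09, -0.14] [-0.9, 4.1, -0.5]
41 [-0.18, 0.09, -0.14] [-1.5, 6.8, -0.5]
39 [-0.18, 0.09, -0.14] [-2.0, 9.6, -0.5]
37 [-0.18, 0.09, -0.14] [-2.3, 12.3, -0.5]
35 [-0.18, 0.09, -0.14] [-2.6, 15.1, -0.5]
```

move_arm:
  steps: [0,0,0,-0.2,1.4,-0.5,0,0,0,0,-0.6,2.8,-0.5,0,0,0,0,-0.9,4.1,-0.5,0,0,0,0,-1.2,5.4,-0.5,0,0,0,0,-1.5,6.8,-0.5,0]

```text
time_s: 11.1
tool_pos: [0.5148, 0.0383, 0.151]
orientation: [0.692, -0.14, -0.225, -0.671]
contact_force: [2.3, 1.0, 6.8]
opening: 0.006
```

```bash
python3 nxt.py 38 35 32 29 26
```

```text
U V z 0.5156 -0.0256 0.151 pitch 30.0 phi 41.8 lever 0.073 r 0.0801 f_u,z 2.4 6.81 tang 6.68
38 [-0.15, 0.08, 0.01] [-0.8, 5.2, 0.1]
35 [-0.15, 0.08, 0.01] [-1.2, 9.4, 0.1]
32 [-0.15, 0.08, 0.01] [-1.5, 13.6, 0.1]
29 [-0.15, 0.08, -0.99] [-1.8, 17.8, 0.1]
26 [-0.16, 0.07, -3.99] [-2.6, 22.0, 0.1]
```

The force is 6.7 N, so the bar is swinging.

move_arm:
  steps: [0,0,0,-0.5,3.1,0.1,0,0,0,0,-0.9,6.3,0.1,0,0,0,0,-1.2,9.4,0.1,0,0,0,0,-1.4,12.5,0.1,0,0,0,0,-1.6,15,0.1,0]

```text
time_s: 11.6
tool_pos: [0.5052, 0.0372, 0.139]
orientation: [0.692, -0.141, -0.226, -0.671]
contact_force: [-1.0, -0.5, 9.7]
opening: 0.005
```

```bash
python3 nxt.py 28 26 24 22 20 18
```

```text
U V z 0.506 -0.0256 0.139 pitch 30.1 phi 30.8 lever 0.265 r 0.0809 f_u,z -1.08 9.74 tang 7.81
28 [-0.15, 0.07, -2.14] [0.2, 4.0, 0.1]
26 [-0.15, 0.06, -4.14] [-0.2, 6.8, 0.1]
24 [-0.15, 0.06, -6.14] [-0.6, 9.6, 0.1]
22 [-0.15, 0.06, -8.14] [-0.9, 12.5, 0.1]
20 [-0.15, 0.06, -10.14] [-1.1, 15.3, 0.0]
18 [-0.15, 0.05, -12.14] [-1.1, 18.2, 0.0]
```

move_arm:
  steps: [0,0,-2,0.2,3.6,0.1,0,0,0,-4,-0.2,6.8,0.1,0,0,0,-6,-0.6,9.6,0.1,0,0,0,-8,-0.9,12.4,0.1,0,0,0,-10,-1.1,15.3,0,0]

```text
time_s: 12.1
tool_pos: [0.4972, 0.0362, 0.1263]
orientation: [0.702, -0.079, -0.166, -0.688]
contact_force: [0.4, 0.5, 8.1]
opening: 0.004
```

```bash
python3 nxt.py 18 17 16 15 14 13 12
```

```text
U V z 0.4978 -0.0255 0.1263 pitch 20.0 phi 20.1 lever 0.452 r 0.0795 f_u,z 0.47 8.08 tang 7.74
18 [-0.15, 0.04, -1.96] [-1.0, 3.0, 0.0]
17 [-0.15, 0.04, -2.96] [-1.3, 4.4, 0.0]
16 [-0.15, 0.04, -3.96] [-1.5, 5.8, 0.0]
15 [-0.15, 0.04, -4.96] [-1.7, 7.2, 0.0]
14 [-0.15, 0.04, -5.96] [-1.9, 8.6, 0.0]
13 [-0.15, 0.04, -6.96] [-2.1, 10.1, 0.0]
12 [-0.15, 0.04, -7.96] [-2.2, 11.5, 0.0]
```

move_arm:
  steps: [0,0,-1,-0.6,1.5,0,0,0,0,-2,-1,3,0,0,0,0,-3,-1.3,4.4,0,0,0,0,-4,-1.5,5.8,0,0,0,0,-5,-1.7,7.2,0,0]

```text
time_s: 12.6
tool_pos: [0.4936, 0.0357, 0.1201]
orientation: [0.705, -0.048, -0.135, -0.695]
contact_force: [2.2, 0.9, 7.7]
opening: 0.002
```

```bash
python3 nxt.py 14 13 12 11 10
```

```text
U V z 0.4943 -0.0256 0.1201 pitch 14.9 phi 15.1 lever 0.539 r 0.0795 f_u,z 2.31 7.74 tang 8.07
14 [-0.15, 0.03, -0.92] [-0.8, 1.6, 0.1]
13 [-0.15, 0.03, -1.92] [-1.1, 3.0, 0.1]
12 [-0.15, 0.03, -2.92] [-1.3, 4.4, 0.0]
11 [-0.15, 0.03, -3.92] [-1.6, 5.8, 0.0]
10 [-0.15, 0.02, -4.92] [-1.8, 7.2, 0.0]
```

move_arm:
  steps: [0,0,-1,-0.8,1.5,0,0,0,0,-2,-1.1,2.9,0,0,0,0,-3,-1.3,4.3,0,0]

```text
time_s: 12.9
tool_pos: [0.4917, 0.0355, 0.1164]
orientation: [0.706, -0.029, -0.116, -0.698]
contact_force: [4.1, 1.6, 6.6]
opening: 0.008
```

move_arm:
  steps: [0,0,-1,-0.3,1.4,0,0,0,0,-2,-0.6,2.8,0,0]

```text
time_s: 13.1
tool_pos: [0.4906, 0.0353, 0.1138]
orientation: [0.706, -0.017, -0.104, -0.7]
contact_force: [4.5, 0.7, 6.3]
opening: 0.003
```

move_arm:
  steps: [0,0,-1,0.1,1.4,0,0,0,0,-2,-0.2,2.8,0,0,0,0,-3,-0.4,4.2,0,0]

```text
time_s: 13.4
tool_pos: [0.4891, 0.0351, 0.1097]
orientation: [0.706, 0.001, -0.086, -0.703]
contact_force: [1.8, 0.4, 7.1]
opening: 0.008
```

move_arm:
  steps: [0,0,-1,-0.1,1.4,0,0,0,0,-2,-0.4,2.8,0,0]

```text
time_s: 13.6
tool_pos: [0.4882, 0.035, 0.1069]
orientation: [0.706, 0.013, -0.074, -0.704]
contact_force: [1.6, 0.7, 7.2]
opening: 0.005
```

```bash
python3 nxt.py 4 2 0 -2 -4
```

```text
U V z 0.4888 -0.0256 0.1069 pitch 4.9 phi 5.1 lever 0.715 r 0.0794 f_u,z 1.67 7.24 tang 7.35
4 [-0.15, 0.0, -0.93] [-0.9, 1.5, 0.1]
2 [-0.15, 0.0, -2.93] [-1.4, 4.3, 0.1]
0 [-0.15, -0.0, -4.93] [-1.9, 7.1, 0.1]
-2 [-0.15, -0.0, -6.93] [-2.2, 10.0, 0.1]
-4 [-0.15, -0.01, -8.93] [-2.4, 12.8, 0.0]
```

move_arm:
  steps: [0,0,-1,-0.3,1.4,0,0,0,0,-2,-0.6,2.8,0,0,0,0,-3,-0.9,4.2,0,0]

```text
time_s: 13.9
tool_pos: [0.4871, 0.0349, 0.1029]
orientation: [-0.706, -0.032, 0.056, 0.706]
contact_force: [1.4, -0.5, 7.0]
opening: 0.003
```

move_arm:
  steps: [0,0,-1,-0.3,1.4,0,0,0,0,-2,-0.5,2.8,0,0]

```text
time_s: 14.1
tool_pos: [0.4864, 0.0348, 0.1001]
orientation: [-0.705, -0.044, 0.043, 0.707]
contact_force: [0.6, -0.2, 7.3]
opening: 0.005
```

move_arm:
  steps: [0,0,-1,-0.3,1.4,0,0,0,0,-2,-0.6,2.8,0,0]

```text
time_s: 14.3
tool_pos: [0.4858, 0.0347, 0.0974]
orientation: [-0.704, -0.056, 0.031, 0.707]
contact_force: [-0.3, -0.6, 9.1]
opening: 0.004
```

move_arm:
  steps: [0,0,-1,-0.3,1.4,0,0,0,0,-2,-0.6,2.8,0,0]

```text
time_s: 14.5
tool_pos: [0.4854, 0.0347, 0.0947]
orientation: [-0.703, -0.069, 0.019, 0.708]
contact_force: [-0.3, -1.3, 11.5]
opening: 0.005
```

move_arm:
  steps: [0,0,-1,-0.3,1.4,0,0,0,0,-2,-0.6,2.8,0,0]

```text
time_s: 14.7
tool_pos: [0.485, 0.0346, 0.092]
orientation: [-0.702, -0.081, 0.006, 0.708]
contact_force: [-2.1, -0.1, 14.3]
opening: 0.004
```

14.3 N and rising. Fine steps from here.

move_arm:
  steps: [0,0,-0.4,-0.1,0.5,0,0,0,0,-0.4,-0.1,0.5,0,0]

```text
time_s: 14.9
tool_pos: [0.4849, 0.0346, 0.0915]
orientation: [-0.701, -0.083, 0.004, 0.708]
contact_force: [-1.5, -0.3, 12.4]
opening: 0.003
```

move_arm:
  steps: [0,0,-0.5,-0.1,0.6,0,0,0,0,-0.5,-0.1,0.6,0,0]

```text
time_s: 15.1
tool_pos: [0.4848, 0.0346, 0.0909]
orientation: [-0.701, -0.086, 0.001, 0.708]
contact_force: [-1.3, -0.3, 10.6]
opening: 0.002
```

move_arm:
  steps: [0,0,-0.5,-0.1,0.5,0,0,0,0,-0.5,-0.1,0.5,0,0]

```text
time_s: 15.3
tool_pos: [0.4847, 0.0346, 0.0904]
orientation: [-0.701, -0.089, -0.002, 0.708]
contact_force: [-1.8, -0.3, 11.6]
opening: 0.006
```

move_arm:
  steps: [0,0,-0.5,-0.1,0.7,0,0,0,0,-1,-0.2,1.4,0,0,0,0,-1,-0.2,1.4,0,0]

```text
time_s: 15.6
tool_pos: [0.4846, 0.0346, 0.089]
orientation: [-0.7, -0.095, -0.008, 0.708]
contact_force: [-2.1, -1.4, 13.0]
opening: 0.001
```

move_arm:
  steps: [0,0,-0.4,-0.1,0.5,0,0,0,0,-0.8,-0.2,1,0,0,0,0,-0.8,-0.2,1,0,0]

```text
time_s: 15.9
tool_pos: [0.4845, 0.0346, 0.0882]
orientation: [-0.699, -0.1, -0.013, 0.708]
contact_force: [-5.3, -0.9, 16.6]
opening: 0.005
```

```bash
python3 nxt.py
```

```text
U V z 0.4851 -0.0256 0.0882 pitch -9.2 phi -8.4 lever 0.95 r 0.0793 f_u,z -5.38 16.64 tang 17.25
```

move_arm:
  steps: [0,0,0,0.3,0.2,0,0,0,0,0,0.3,0.2,0,0]

```text
time_s: 16.1
tool_pos: [0.4845, 0.0346, 0.088]
orientation: [-0.699, -0.1, -0.013, 0.708]
contact_force: [-7.5, -2.1, 18.4]
opening: 0.004
```

The bar has gone firm at about 19 N square to the arm, lever about 0.95 rad. I'll retreat and check.

move_arm:
  steps: [0,0,0,0,-3,0,0,0,0,0,0,-15,0,0,0,0,0,0,-45,0,0,0,0,0,0,-85,0,0,0,0,0,0,-120,0,0]

```text
time_s: 16.6
tool_pos: [0.4648, 0.0322, 0.207]
orientation: [-0.699, -0.099, -0.012, 0.708]
contact_force: [1.6, 0.5, -0.8]
opening: 0.005
```

move_arm:
  steps: [0,0,0,0,-20,0,0,0,0,0,0,-20,0,0,0,0,0,0,-20,0,0]

```text
time_s: 16.9
tool_pos: [0.462, 0.0318, 0.2244]
orientation: [-0.699, -0.099, -0.012, 0.708]
contact_force: [-0.2, -0.2, -0.2]
opening: 0.005
```

```bash
python3 nxt.py; python3 - <<'E'
from arc import *
from m import rep
c=cam('side'); save(c,'s6.png',(200,80,420,280),3)
c=cam('wrist'); WW=wcloud(c); ok=np.isfinite(WW[...,0]); hsv=cv2.cvtColor(c['img'],cv2.COLOR_RGB2HSV)
W=cloud(load('side')); h2=cv2.cvtColor(load('side')['img'],cv2.COLOR_RGB2HSV)
for n,WW,hsv in(('wrist',WW,hsv),('side',W,h2)):
    P=WW[(cv2.inRange(hsv,(40,60,20),(95,255,255))>0)&np.isfinite(WW[...,0])]; P=P[(abs(P[:,:2]@v+.025)<.05)&(P[:,2]>.03)&(P[:,2]<.1)&(P[:,:2]@u>.5)&(P[:,:2]@u<.8)]
    if len(P)>50: rep(n,P,.034,.048); print(np.percentile(P[:,:2]@u,[.5,99.5]))
    P=WW[((cv2.inRange(hsv,(0,150,60),(4,255,255))|cv2.inRange(hsv,(174,150,60),(180,255,255)))>0)&np.isfinite(WW[...,0])]; P=P[(P[:,:2]@u<.55)&(P[:,:2]@u>.45)&(P[:,2]>.04)&(abs(P[:,:2]@v+.025)<.06)]
    if len(P): print('bar',len(P),np.median(P[:,:2]@u),np.percentile(P[:,2],[50,99]))
E
```

```text
U V z 0.4623 -0.0256 0.2244 pitch -9.1 phi 50.9 lever -0.086 r 0.1606 f_u,z -0.25 -0.24 tang -0.34
wrist 907 pt [0.7223318  0.06430263] ang 16.846957490651935 z 0.04691048307480099 res 0.0011633207393111486 ends [0.5695 0.018 ] [0.7469 0.0717] [-0.1597 -0.1582  0.0233  0.0257]
[0.5633523  0.74937142]
bar 2071 0.48635047953161425 [0.07640179 0.07868804]
side 1605 pt [0.68195586 0.05788107] ang 7.384961267965167 z 0.046047607041886415 res 0.0018413357492195546 ends [0.5761 0.0442] [0.7429 0.0658] [-0.1068 -0.1061  0.0587  0.0614]
[0.5770569 0.7453788]
bar 253 0.48591774626125545 [0.07520888 0.08028386]
```

View pics/s6.png

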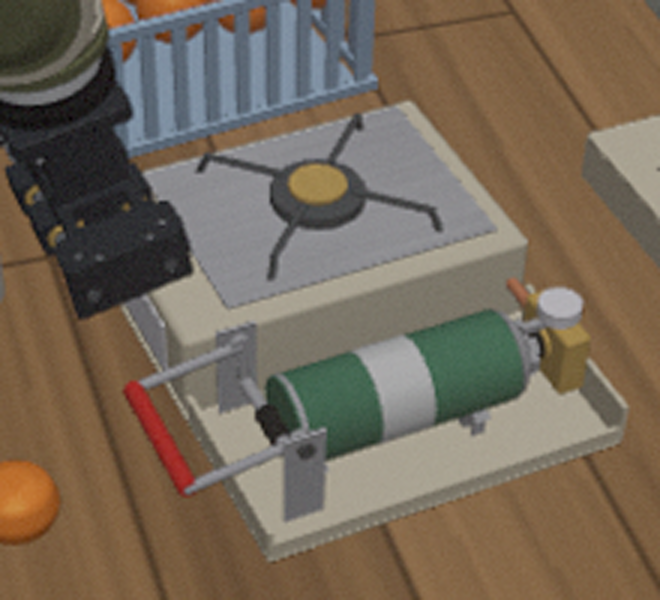

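The side crop shows the lever closed with its bar at (160,435), the roller against the can's base at (270,420), and the stem on the seat at (540,345). The bar stayed where I left it and the arm is clear. I'll hand in.

```bash
python3 -c "
from bench import workorder; print(workorder.finish_job())"
```

```text
the job is handed in; nothing more can be done
None
```

The green can is loaded in the stove and the lever is closed on it. I handed the job in at about 17 s of the 67 s allowed; the hand-in gave no verdict.

- **Placing:** I laid the can in the cradle with its valve towards the regulator. It was not turned about its axis, so the notch should still face up. The wrist force changed by about 6 N when it touched down. After letting go, the wrist camera showed its axis within about 0.2° of the stove's, and a height of 47 mm against the 48 mm expected.
- **Lever:** The bar swung at 7–8 N, then the force rose and the bar went firm. I stopped at about 19 N square to the arm, lever near 0.95 rad. That is a little over the 17 N that leaves it tight, and under the 27 N that breaks the valve.
- **Last checks:** The bar stayed down after the arm backed off. The roller is against the can's base, the can moved about 14 mm forward, and the stem is on the seat. The arm touches nothing. I never went near the mug, mandarin or orange can with the arm low, but I took no final measurement of them.
- **Disagreements:** The last camera fits of the can's height read 46–47 mm, 1–2 mm low, which I put down to the roughly 2 mm calibration. The final wrist-camera fit of the can's direction read 16.8°, but it came from a small and partial view. I discarded it because the side view gave 7.4°, against 7.1° for the stove.

I did not measure the force between the can and the regulator directly. I take it as tight only from the bar going firm.

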